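# Put the sample set under the dust hood

### The arm

A 6-joint arm with a two-finger parallel gripper is mounted at the origin on a cart in front of the work surface, level with it; the furniture and walls round the work are solid. World frame = base frame: x ahead of the robot, y to its left, z up, the work surface at z = 0. Lengths are in m, angles in rad, forces in N, time in s.
With the tool pointing down it reaches from about 0.25 to 0.775 m from the base axis. Payload 4 kg.
Tool frame: the origin (TCP) lies at the very end of the fingers, on their centre line; the grasp point (between the pads) lies tcp_to_grasp behind it (tcp_to_grasp is the distance from the TCP to the grasp point, in m); z points along the fingers, y is the direction in which the jaws open and shut (so a half turn about z gives the same grasp; the last joint's range is limited). The gripper opens to 94 mm and grips with 3 to 60 N. Pads are 16 mm wide; open, the fingers measure 119 mm over their backs; the gripper's body (75 mm by 177 mm) begins 78 mm behind the grasp point.
Start: joints at [1.238, 0.087, 1.371, -0, 1.684, -0.103], TCP at [0.125, 0.536, 0.206] pointing down, gripper open.
Joint ranges: [-3.1, 3.1], [-0.76, 2.03], [0.27, 2.55], [-1.08, 4.22], [0.17, 2.65], [-2.57, 2.57]. Speed limits (rad/s): [2.79, 2.79, 3.14, 3.14, 3.14, 3.14].

### API

Orientations are given as [roll, pitch, yaw] about the fixed x, y, z axes, in that order (R = Rz(yaw) Ry(pitch) Rx(roll)).
In Python, from bench import * gives the robot as it stands.
- The arm moves only by the tool play_rows, never from a script. Its argument "rows" is a list of rows, each a list of 3 entries, a list of its own where there are three numbers: the finger opening in cm, from 0 to 9.4, then the shift along the world's x, y, z in cm, then the turn, a rotation vector about the world's x, y, z in rad. A call has 1 to 8 rows; each row is the pose to reach, as a shift and turn from the pose commanded when the call began; what a row does not reach only later rows make up. A row lasts 1/12 s, in which the tool goes at most 41.7 mm and 7.16 degrees, less where a joint would pass 70% of its speed; a pose out of reach is approached as far as the arm can. A call with a gripper value outside its range is refused whole. The fingers move at their own pace and stop on an object; the grip force is fixed at half the most. Time passes only in rows, so rows that repeat a pose let the fingers close. It gives the time, the measured TCP pose, the force and the opening at its end, in the units of the state.
- get_obs(): the state, without advancing time (a new reading comes with each control period).
- snapshot(name): name is "scene" or "top" or "wrist"; returns a dict with "pixels" (480x640x3 uint8, red, green, blue), "fx", "fy", "cx", "cy" (pixels), "dist_coeffs" ([k1, k2, p1, p2, k3] as OpenCV has them; the pictures are not rectified), "rvec" (rotation vector, rad) and "tvec" (3), from world to camera coordinates, as OpenCV has them. Camera axes: x right, y down, z forward; pixel columns grow to the right and rows downward; lengths in m; the calibration is good to about 2 mm. A picture is of the moment at which its call begins. There is no depth.
- close_job(): hands the job in, once; it reports no verdict.
Trained networks look in the newest picture that a camera, given by its name, has taken for a name from the list of things; names that differ only in an ending like _2 or _b are one class to them, and where a whole thing is asked for, a point or a joint stands for the part that bears it (a point fixed in the world has none). Each returns a list of dicts, best first, with "confidence" (0 to 1); they miss things now and then, are a little off and sometimes report something else, mostly with a low value. They report only what shows in the picture. A call takes as long as a camera call. They do not tell look-alikes from the thing itself.
- silhouettes(camera, label): "mask" (480x640 bool, what is visible of it) and "point" ([row, column] in pixels, amid what is visible of it).
The state is a dict: "time": time; "joint_positions": joint angles; "qvel": joint speeds; "joint_torque": joint torques, N m; "tool_pos": TCP position; "ee_rot": TCP orientation; "wrist_force": force on the tool from outside, world axes, zero at the start; "wrist_torque": the same for the moment, N m; "width": finger opening in m.
Only numpy, scipy, OpenCV 4.12 (cv2) and the standard library are available. Lean on these libraries where they do the work, as an engineer would, in place of code of your own. Each camera call takes 0.05 s, during which the arm holds its last target. There are 200 camera calls.

### The job

Put the sample set away in the partitioned tray with the hinged dust hood: stand the two tall vials upright in the back row, one in each bay, then the clean open pot upright in the front bay. Set down both vials at the back first, so that nothing is carried over the open pot once it stands in the tray. Then swing the hood gently down until it is fully closed, and leave the short vial and the stone standing behind the set undisturbed.

Things in the scene. Friction and masses are not known exactly. Their poses are not given: they have to be found in the camera images.
- tall_vial_1_mid (a point): centre (half-way up) of a tall capped vial: white round bottle with a pale label and a black screw cap, 33 mm in diameter, 70 mm tall, 0.03 to 0.06 kg, standing upright on the worktop; its z axis points up along the vial. The second tall vial is alike; either may go in either back bay.
- tall_vial_2_mid (a point): centre (half-way up) of the other tall capped vial, 33 mm in diameter, 70 mm tall, z axis up along the vial.
- open_pot_mid (a point): centre (half-way up) of the open sample pot: small white empty cup, 34 mm tall, 52 mm across its rim, about 44 mm across its base, 0.02 to 0.04 kg, standing upright on the worktop; its z axis points up.
- tray: grey partitioned tray, fixed on the worktop, 118 mm deep (its x) by 172 mm wide (its y), walls 4 mm thick and 33 mm high, inner floor 4 mm above the worktop. Origin: centre of its underside. x points to the back (hinge side), y to the left seen from the front, z up. A partition at x = +7 to +11 mm, 26 mm above the worktop at its top, parts the back row from the front bay.
- bay_left (a point): centre of the floor of the back row's left bay (x +33, y +42, z +4 mm in the tray's frame). The bay is 44 mm deep (tray's x) and 80 mm wide; a 4 mm thick partition at y = 0, its top 26 mm above the worktop, parts it from the right bay. Axes as the tray's.
- bay_right (a point): centre of the floor of the back row's right bay (x +33, y -42, z +4 mm in the tray's frame), of the same size.
- bay_front (a point): centre of the floor of the front bay (x -24, y 0, z +4 mm in the tray's frame). The bay is 62 mm deep (tray's x) and 164 mm wide. Axes as the tray's.
- hood (a joint): angle of the clear, grey-edged dust hood, rad: 0 = closed on the tray's rim, up to 1.9 = open, leaning back. Hinge line along the tray's y at x +57, z +34 mm in its frame. A friction hinge (0.25 N m) keeps it wherever it is left; 2 to 5 N at the free edge moves it. Wedge, open underneath, as wide and deep as the tray: closed, its flat top slopes from z 101 mm at the back to 52 mm at the front.
- hood_tab (a point): outer part of the black finger tab (50 mm wide, 4 mm thick) in the middle of the hood's free edge, in line with its sloping top panel and standing 13 mm past it. Hood closed: at x -67, z +52 mm in the tray's frame; hood open: at the top, about 0.16 m above the worktop.
- short_vial_mid (a point): bystander: centre (half-way up) of a short capped vial, 27 mm in diameter, 52 mm tall, same look as the tall ones but shorter and slimmer. Leave it where it stands.
- stone: bystander: a grey stone, 38 x 49 x 26 mm; origin at the centre of its underside. Leave it where it lies.
Not all that is in view belongs to the job. Leave any brown or red look-alike of the part that bears tall_vial_2_mid alone.

How it is judged:
On the way, in this order (a step that is already met when the one before it is completed fails the run):
1. both tall vials stand upright in the back row, one in each bay, let go, before the pot is in the tray (((x of tall_vial_1_mid in the frame of tray between 0.022 and 0.045 m and y of tall_vial_1_mid in the frame of tray between 0.016 and 0.068 m and z of tall_vial_1_mid in the frame of tray between 0.034 and 0.043 m and angle between each of tall_vial_1_mid, tall_vial_2_mid's own z axis and vertical below 0.1 rad and x of tall_vial_2_mid in the frame of tray between 0.022 and 0.045 m and y of tall_vial_2_mid in the frame of tray between -0.068 and -0.016 m and z of tall_vial_2_mid in the frame of tray between 0.034 and 0.043 m) or (x of tall_vial_1_mid in the frame of tray between 0.022 and 0.045 m and y of tall_vial_1_mid in the frame of tray between -0.068 and -0.016 m and z of tall_vial_1_mid in the frame of tray between 0.034 and 0.043 m and angle between each of tall_vial_1_mid, tall_vial_2_mid's own z axis and vertical below 0.1 rad and x of tall_vial_2_mid in the frame of tray between 0.022 and 0.045 m and y of tall_vial_2_mid in the frame of tray between 0.016 and 0.068 m and z of tall_vial_2_mid in the frame of tray between 0.034 and 0.043 m)) and linear speed of each of tall_vial_1, tall_vial_2 below 0.02 m/s and contact force between the fingers and tall_vial_1 below 0.05 N and contact force between the fingers and tall_vial_2 below 0.05 N), for 0.2 s.
2. the open pot stands upright on the floor of the front bay, let go (x of open_pot_mid in the frame of tray between -0.035 and -0.013 m and y of open_pot_mid in the frame of tray between -0.062 and 0.062 m and z of open_pot_mid in the frame of tray between 0.016 and 0.025 m and angle between open_pot_mid's own z axis and vertical below 0.1 rad and linear speed of open_pot below 0.02 m/s and contact force between the fingers and open_pot below 0.05 N), for 0.2 s.
3. the hood is closed (value of joint hood below 0.05 rad), for 0.2 s.
At the end, for the whole second after the job is handed in: One tall vial stands upright (within 0.1 rad) on the floor of each back bay and the open pot upright (within 0.1 rad) on the floor of the front bay, all released and at rest, and the hood is closed (below 0.05 rad) (((x of tall_vial_1_mid in the frame of tray between 0.022 and 0.045 m and y of tall_vial_1_mid in the frame of tray between 0.016 and 0.068 m and z of tall_vial_1_mid in the frame of tray between 0.034 and 0.043 m and angle between each of tall_vial_1_mid, tall_vial_2_mid's own z axis and vertical below 0.1 rad and x of tall_vial_2_mid in the frame of tray between 0.022 and 0.045 m and y of tall_vial_2_mid in the frame of tray between -0.068 and -0.016 m and z of tall_vial_2_mid in the frame of tray between 0.034 and 0.043 m) or (x of tall_vial_1_mid in the frame of tray between 0.022 and 0.045 m and y of tall_vial_1_mid in the frame of tray between -0.068 and -0.016 m and z of tall_vial_1_mid in the frame of tray between 0.034 and 0.043 m and angle between each of tall_vial_1_mid, tall_vial_2_mid's own z axis and vertical below 0.1 rad and x of tall_vial_2_mid in the frame of tray between 0.022 and 0.045 m and y of tall_vial_2_mid in the frame of tray between 0.016 and 0.068 m and z of tall_vial_2_mid in the frame of tray between 0.034 and 0.043 m)) and x of open_pot_mid in the frame of tray between -0.035 and -0.013 m and y of open_pot_mid in the frame of tray between -0.062 and 0.062 m and z of open_pot_mid in the frame of tray between 0.016 and 0.025 m and angle between open_pot_mid's own z axis and vertical below 0.1 rad and linear speed of each of tall_vial_1, tall_vial_2, open_pot below 0.02 m/s and value of joint hood below 0.05 rad); the robot touches nothing.
It fails at once if the short vial or the stone is disturbed (moved more than 20 mm) (distance of any of short_vial_mid, stone from where it was at the start of the episode above 0.02 m).
It fails at once if the hood is slammed (falls or is pushed shut faster than 4 rad/s) (velocity of joint hood below -4 rad/s).
It also fails if it takes over 72 s, if anything falls off the work surface, if the arm or the gripper's body presses on something with over 40 N, if the wrist force passes 120 N, or if a joint passes its speed limit or range.

## Working session

There is one attempt and no reset: what is moved stays moved. The work goes in short steps, Python scripts to look and compute and a tool call to move; the robot and the scene stay as the last step left them, time stands still between calls to the robot, and variables do not carry over. Pictures are saved under pics/ and viewed, about 8 in all and at most 12, crops included, and the job is handed in when it is done.

Besides the shell and the picture viewer there is one more tool, called as a command line: name --argument value ..., lists and objects as JSON in quotes. play_rows: Moves the arm, as the interface text tells. Its arguments: {"type":"object","properties":{"rows":{"type":"array"}},"required":["rows"]}

```bash
mkdir -p pics; ls; cat > h.py <<'E'
from bench import *
import numpy as np, cv2
def save(name,fn):
    s=snapshot(name); cv2.imwrite('pics/'+fn,s['pixels'][:,:,::-1]); return s
def ray(s,uv):
    K=np.array([[s['fx'],0,s['cx']],[0,s['fy'],s['cy']],[0,0,1]])
    p=cv2.undistortPoints(np.array(uv,float).reshape(-1,1,2),K,np.array(s['dist_coeffs'])).reshape(-1,2)
    R=cv2.Rodrigues(np.array(s['rvec'],float))[0]; t=np.array(s['tvec'],float).reshape(3)
    d=np.c_[p,np.ones(len(p))]@R; return -R.T@t,d
def atz(s,uv,z):
    c,d=ray(s,uv); return c+d*((z-c[2])/d[:,2])[:,None]
def proj(s,P):
    K=np.array([[s['fx'],0,s['cx']],[0,s['fy'],s['cy']],[0,0,1]])
    return cv2.projectPoints(np.array(P,float).reshape(-1,3),np.array(s['rvec'],float),np.array(s['tvec'],float),K,np.array(s['dist_coeffs'],float))[0].reshape(-1,2)
E
python3 - <<'E'
from h import *
np.set_printoptions(precision=3,suppress=True)
o=get_obs(); print(o)
a=save('scene','s0.png'); b=save('top','t0.png')
for n,s in (('scene',a),('top',b)):
    print(n,ray(s,[[320,240]]),s['fx'])
    for l in ['tall_vial_1_mid','open_pot_mid','tray','hood','hood_tab','short_vial_mid','stone','bay_left']:
        try:
            for r in silhouettes(n,l):
                p=r['point']; m=r['mask']; ys,xs=np.where(m)
                print(l,round(r['confidence'],2),np.round(p),m.sum(),(xs.min(),xs.max(),ys.min(),ys.max()),atz(s,[[p[1],p[0]]],0.035)[0])
        except Exception as e: print(l,e)
E
```

```text
pics
{'time': 0.0, 'joint_positions': array([ 1.238,  0.088,  1.372, -0.   ,  1.684, -0.103]), 'qvel': array([-0.   ,  0.001, -0.   ,  0.   , -0.001, -0.002]), 'joint_torque': array([  0.001, -34.02 , -30.242,   0.072,   0.033,  -0.   ]), 'tool_pos': array([0.125, 0.535, 0.204]), 'ee_rot': array([-3.139, -0.   ,  2.912]), 'wrist_force': array([-0.782, -0.087,  0.317]), 'wrist_torque': array([ 0.013, -0.062,  0.005]), 'width': 0.09427175988320463}
scene (array([ 0.226, -0.638,  0.699]), array([[ 0.314,  0.706, -0.635]])) 499.6738309926346
tall_vial_1_mid 0.89 [218. 268.] 450 (np.int64(260), np.int64(276), np.int64(199), np.int64(231)) [0.48  0.218 0.035]
open_pot_mid 0.74 [255. 288.] 554 (np.int64(276), np.int64(301), np.int64(243), np.int64(269)) [0.474 0.083 0.035]
tray 0.96 [332. 348.] 9829 (np.int64(289), np.int64(395), np.int64(247), np.int64(396)) [ 0.494 -0.146  0.035]
hood 0.88 [299. 379.] 3454 (np.int64(350), np.int64(395), np.int64(246), np.int64(372)) [ 0.581 -0.1    0.035]
hood_tab 0.56 [296. 373.] 3273 (np.int64(350), np.int64(394), np.int64(246), np.int64(371)) [ 0.575 -
[... 1233 characters left out ...]
-0.15   0.035]
hood 0.81 [236. 404.] 2047 (np.int64(361), np.int64(445), np.int64(219), np.int64(254)) [ 0.555 -0.174  0.035]
hood_tab 0.89 [237. 400.] 2121 (np.int64(361), np.int64(445), np.int64(218), np.int64(254)) [ 0.552 -0.165  0.035]
short_vial_mid 0.41 [237. 309.] 117 (np.int64(305), np.int64(316), np.int64(233), np.int64(245)) [0.557 0.061 0.035]
short_vial_mid 0.4 [237. 401.] 2112 (np.int64(361), np.int64(445), np.int64(218), np.int64(254)) [ 0.551 -0.167  0.035]
stone 0.68 [242. 259.] 206 (np.int64(252), np.int64(266), np.int64(232), np.int64(250)) [0.547 0.185 0.035]
bay_left 0.66 [256. 396.] 5455 (np.int64(353), np.int64(445), np.int64(219), np.int64(300)) [ 0.503 -0.151  0.035]
```

```bash
python3 - <<'E'
import cv2,numpy as np
a=cv2.imread('pics/s0.png')[160:420,180:440]; b=cv2.imread('pics/t0.png')[180:320,180:460]
cv2.imwrite('pics/a1.png',cv2.resize(a,(780,600)) if 0 else cv2.resize(a,None,fx=2.3,fy=2.3,interpolation=3))
cv2.imwrite('pics/b1.png',cv2.resize(b,None,fx=2.85,fy=2.85,interpolation=3))
E
```

```text
(no output)
```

View pics/a1.png

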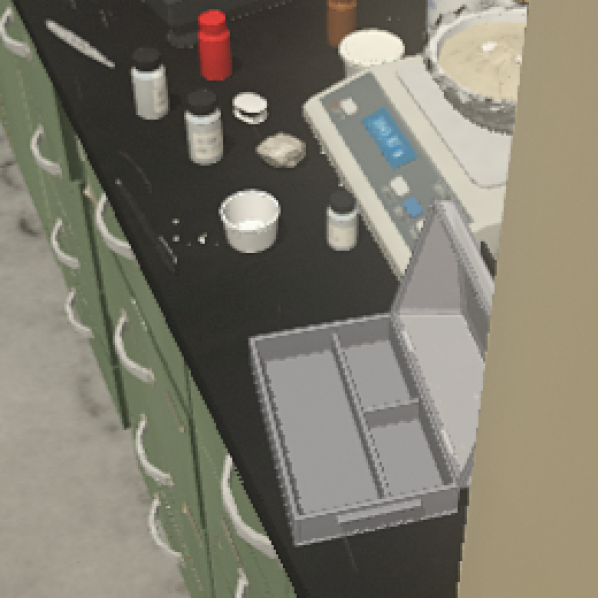

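View pics/t0.png

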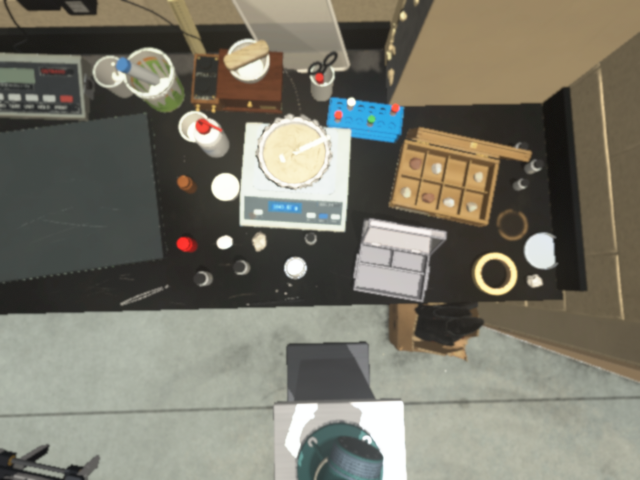

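The scene crop shows the two white tall vials near scene pixels (245,197) and (268,218), with a red look-alike beyond them. The pot is at (288,255), the short vial at (329,254), and the tray's hood is open. In the top picture the vials are at (203,278) and (240,267).

View pics/b1.png

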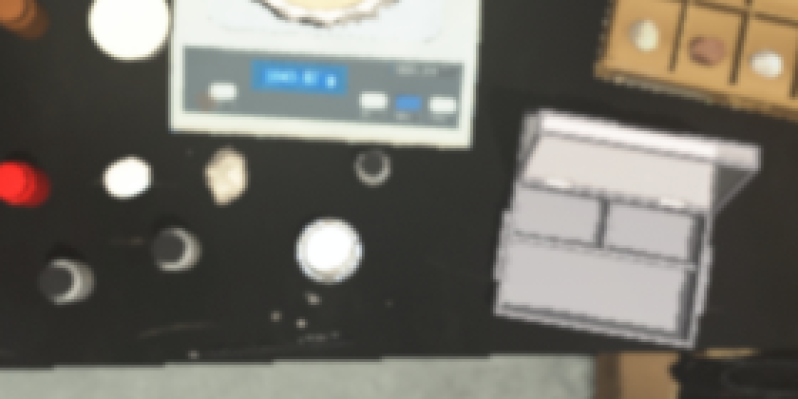

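```bash
python3 - <<'E'
from h import *
np.set_printoptions(precision=4,suppress=True)
import pickle
S={n:snapshot(n) for n in('scene','top','wrist')}
pickle.dump(S,open('S0.pkl','wb'))
cv2.imwrite('pics/w0.png',S['wrist']['pixels'][:,:,::-1])
print('wrist cam',ray(S['wrist'],[[320,240],[320,440],[0,240]]), S['wrist']['fx'])
# base centres from scene: vial bottoms, top from caps
s=S['scene'];t=S['top']
print('scene mid z.035',atz(s,[[245,197],[268,217]],.035), 'pot mid .017',atz(s,[[288,255.5]],.017),'short .026',atz(s,[[329,255]],.026))
print('top cap z.07',atz(t,[[203,278.5],[241,267.5]],.07),'pot rim .034',atz(t,[[295,267.5]],.034),'short',atz(t,[[310.5,238.5]],.052))
E
```

```text
wrist cam (array([0.0534, 0.5528, 0.3844]), array([[ 0.2526, -0.0347, -0.9673],
       [ 0.7621, -0.1539, -0.8287],
       [ 0.0549, -0.8791, -0.9669]])) 369.86486459198784
scene mid z.035 [[0.4599 0.3179 0.035 ]
 [0.4821 0.2216 0.035 ]] pot mid .017 [[0.4815 0.1017 0.017 ]] short .026 [[0.5548 0.0581 0.026 ]]
top cap z.07 [[0.4611 0.3138 0.07  ]
 [0.4848 0.2241 0.07  ]] pot rim .034 [[0.4825 0.0976 0.034 ]] short [[0.5515 0.0577 0.052 ]]
```

The zoomed top picture shows the tray's partition junction at crop (601,247), its ends at (512,235) and (695,267), and the front corners at (496,313) and (693,347). I'll fit the tray pose from these.

```bash
python3 - <<'E'
from h import *
import pickle,bench
from scipy.optimize import least_squares
np.set_printoptions(precision=4,suppress=True)
S=pickle.load(open('S0.pkl','rb'))
P=np.array([[9,0,26],[9,82,26],[9,-82,26],[-59,86,33],[-59,-86,33]])/1000
T=np.array([[601,247],[512,235],[695,267],[496,313],[693,347]])/2.85+180
C=np.array([[365,410],[335,336],[381,497],[249,340],[295,518]])/2.3+[180,160]
def W(p):
    c,s=np.cos(p[2]),np.sin(p[2]); return P@np.array([[c,-s,0],[s,c,0],[0,0,1]]).T+[p[0],p[1],0]
for use in ('t','s','ts'):
    f=lambda p: np.r_[(proj(S['top'],W(p))-T).ravel()*('t' in use),(proj(S['scene'],W(p))-C).ravel()*('s' in use)]
    r=least_squares(f,[.48,-.15,-.13],loss='soft_l1'); print(use,r.x,f(r.x).reshape(-1,2))
print(getattr(bench,'tcp_to_grasp',None),[n for n in dir(bench) if n[0]!='_'])
E
```

```text
t [ 0.4666 -0.1403 -0.1905] [[ 0.8811  1.3392]
 [-0.516   0.0805]
 [ 0.5793 -0.198 ]
 [-0.5112 -0.2452]
 [-0.2474 -0.4959]
 [-0.     -0.    ]
 [-0.     -0.    ]
 [ 0.      0.    ]
 [-0.     -0.    ]
 [ 0.      0.    ]]
s [ 0.4663 -0.141  -0.1988] [[ 0.      0.    ]
 [-0.     -0.    ]
 [ 0.      0.    ]
 [-0.     -0.    ]
 [-0.     -0.    ]
 [-1.9724 -0.1523]
 [-0.0871 -2.2455]
 [ 3.9854  1.6936]
 [ 0.1709 -1.7916]
 [-0.2169  0.6907]]
ts [ 0.4665 -0.1407 -0.1957] [[ 1.0541  1.4122]
 [-0.3166 -0.0159]
 [ 0.7286  0.0451]
 [-0.4498 -0.3763]
 [-0.24   -0.2639]
 [-1.9586 -0.3546]
 [-0.208  -2.3968]
 [ 4.1528  1.4255]
 [ 0.0746 -1.859 ]
 [ 0.0128  0.527 ]]
0.0188 ['IKError', 'close_job', 'get_obs', 'silhouettes', 'snapshot', 'tcp_to_grasp']
```

View pics/w0.png

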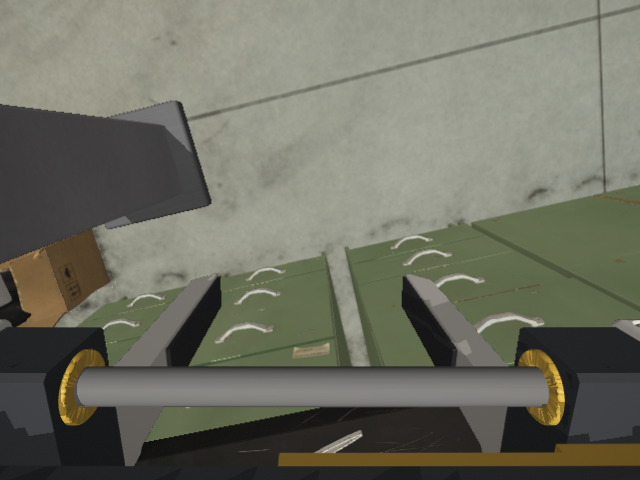

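Wrist view: the fingertips are near (215,280) and (405,280), over the counter's edge. The tray fits at (0.4665, -0.1407) with yaw -0.195, and both cameras agree. Moving above vial A.

play_rows --rows '[[7,[3,-2,0],[0,0,0.035]],[7,[6.5,-4.2,-1],[0,0,0.035]],[7,[10,-6.5,-2],[0,0,0.035]],[7,[13.4,-8.7,-3],[0,0,0.035]],[7,[16.7,-11,-4],[0,0,0.035]],[7,[20,-13.2,-5],[0,0,0.035]],[7,[23.4,-15.3,-5],[0,0,0.035]],[7,[26.7,-17.5,-5],[0,0,0.035]]]'

```text
time: 1.72
tool_pos: [0.3934, 0.3588, 0.1546]
ee_rot: [-3.141, -0.001, 2.947]
wrist_force: [0.2, 1.2, 0.5]
width: 0.0701
```

play_rows --rows '[[7,[3.4,-2.2,-1],[0,0,0]],[7,[6.8,-4.4,-2],[0,0,0]],[7,[6.8,-4.4,-3],[0,0,0]],[7,[6.8,-4.4,-3],[0,0,0]]]'

```text
time: 2.05
tool_pos: [0.4605, 0.3144, 0.1227]
ee_rot: [-3.139, -0.004, 2.943]
wrist_force: [-0.7, 1.3, 0.2]
width: 0.07
```

```bash
cat >> h.py <<'E'
def look(fn):
    s=save('wrist',fn); o=get_obs(); t=o['tool_pos']; print(o['time'],t,o['ee_rot'],'tcp px',proj(s,[t]))
    return s,t
E
python3 - <<'E'
from h import *
np.set_printoptions(precision=4,suppress=True)
s,t=look('w1.png')
for l,z in (('tall_vial_1_mid',.035),):
    for r in silhouettes('wrist',l):
        p=r['point'];m=r['mask'];ys,xs=np.where(m); print(l,r['confidence'],p,m.sum(),xs.min(),xs.max(),ys.min(),ys.max(),atz(s,[[p[1],p[0]]],z))
print(proj(s,[[.46,.316,0.035],[.484,.223,.035]]))
E
```

```text
2.1 [0.4597 0.3157 0.1239] [-3.1398 -0.0033  2.9449] tcp px [[312.5498 289.3458]]
tall_vial_1_mid 0.88 [288.3, 202.0] 1079 178 236 264 326 [[0.4774 0.2251 0.035 ]]
[[313.0038 244.5786]
 [201.7339 296.5423]]
```

View pics/w1.png

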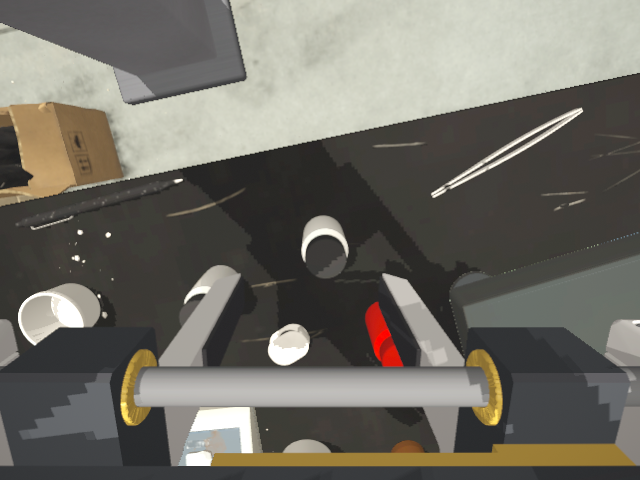

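Vial A's cap is centred at about (325,254) with its label side at (323,220), well between the fingers. The red look-alike at (382,335) lies further back.

```bash
python3 - <<'E'
from h import *
np.set_printoptions(precision=4,suppress=True)
s=snapshot('wrist')
print(atz(s,[[325,255.5]],.07),atz(s,[[324.5,244]],.055))
h=cv2.cvtColor(s['pixels'],cv2.COLOR_RGB2GRAY)
print(h[200:290:3,324]); print(h[230,290:360:3]); print(h[258,290:360:3])
for n in('red',):
    c=(s['pixels'][...,0]>150)&(s['pixels'][...,1]<70); ys,xs=np.where(c); print(xs.min(),xs.max(),ys.min(),ys.max(),atz(s,[[xs.min()+8,ys.min()+10]],.07))
E
```

```text
[[0.4594 0.3264 0.07  ]] [[0.4557 0.3272 0.055 ]]
[ 40  40  40  41  40  41 166 176 183 190 244 253  80  45  59  59  59  59
  59  59  58  59  90  88  88  87  83  41  41  41]
[ 40  40  42  43 175 191 197 200 209 242 246 248 239 195 178 165 129  40
  40  40  40  41  41  38]
[ 38  38  38 158  54  59  58  59  59  59  58  59  58  59  81  85  88  85
  42  43  42  62  62  61]
362 402 301 366 [[0.5046 0.3494 0.07  ]]
```

play_rows --rows '[[7,[0,0.7,-3],[0,0,0]],[7,[0,0.7,-6],[0,0,0]],[7,[0,0.7,-9],[0,0,0]],[7,[0,0.7,-9.5],[0,0,0]],[7,[0,0.7,-9.5],[0,0,0]],[3,[0,0.7,-9.5],[0,0,0]],[3,[0,0.7,-9.5],[0,0,0]],[3,[0,0.7,-9.5],[0,0,0]]]'

```text
time: 2.87
tool_pos: [0.4618, 0.3248, 0.0334]
ee_rot: [3.138, 0.004, 2.947]
wrist_force: [-0.0, -0.4, -0.9]
width: 0.0535
```

play_rows --rows '[[2.5,[0,0,0],[0,0,0]],[2.5,[0,0,0],[0,0,0]],[2.5,[0,0,0],[0,0,0]],[2.5,[0,0,0],[0,0,0]]]'

```text
time: 3.2
tool_pos: [0.4608, 0.3237, 0.0313]
ee_rot: [3.141, 0.001, 2.947]
wrist_force: [0.1, 0.4, 2.2]
width: 0.0323
```

play_rows --rows '[[2.5,[0,0,4],[0,0,0]],[2.5,[0,0,7.5],[0,0,0]],[2.5,[0,-3,9],[0,0,0]],[2.5,[0,-7,9],[0,0,0]],[2.5,[0,-11,9],[0,0,0]],[2.5,[0,-15,9],[0,0,0]],[2.5,[0.5,-19,9],[0,0,0]],[2.5,[1,-23,9],[0,0,0]]]'

```text
time: 3.87
tool_pos: [0.4697, 0.0919, 0.1205]
ee_rot: [3.141, 0.0, 2.947]
wrist_force: [0.1, 0.4, -1.0]
width: 0.0326
```

play_rows --rows '[[2.5,[0.3,-4,0],[0,0,0]],[2.5,[0.6,-8,0],[0,0,0]],[2.5,[1,-12,0],[0,0,0]],[2.5,[1.3,-16,0],[0,0,0]],[2.5,[1.6,-20,0],[0,0,0]],[2.5,[1.8,-24,0],[0,0,0]],[2.5,[2,-28,0],[0,0,0]],[2.5,[2,-28.2,0],[0,0,0]]]'

```text
time: 4.53
tool_pos: [0.4898, -0.195, 0.1201]
ee_rot: [-3.138, 0.0, 2.94]
wrist_force: [-0.3, 0.1, -1.1]
width: 0.033
```

```bash
python3 - <<'E'
from h import *
np.set_printoptions(precision=4,suppress=True)
s,t=look('w2.png')
print(get_obs()['width'])
P=np.array([[9,0,26],[9,82,26],[9,-82,26],[-59,86,33],[-59,-86,33],[59,0,33],[57,-86,33],[57,86,33]])/1000
p=[.4665,-.1407,-.195];c,q=np.cos(p[2]),np.sin(p[2]); W=P@np.array([[c,-q,0],[q,c,0],[0,0,1]]).T+[p[0],p[1],0]
uv=proj(s,W);print(uv)
im=cv2.imread('pics/w2.png')
for x in uv: 
    if 0<=x[0]<640 and 0<=x[1]<480: cv2.circle(im,(int(round(x[0])),int(round(x[1]))),3,(0,0,255),1)
cv2.imwrite('pics/w2b.png',im)
E
```

```text
4.5833 [ 0.4898 -0.1921  0.12  ] [-3.141  -0.0007  2.9409] tcp px [[315.8762 289.0485]]
0.03247538380319482
[[376.1815 210.9509]
 [486.1154 210.2939]
 [266.5057 211.6238]
 [507.9802 113.4899]
 [255.672  115.3077]
 [375.2065 277.2419]
 [262.5446 275.3548]
 [488.3404 274.1653]]
```

View pics/w2b.png

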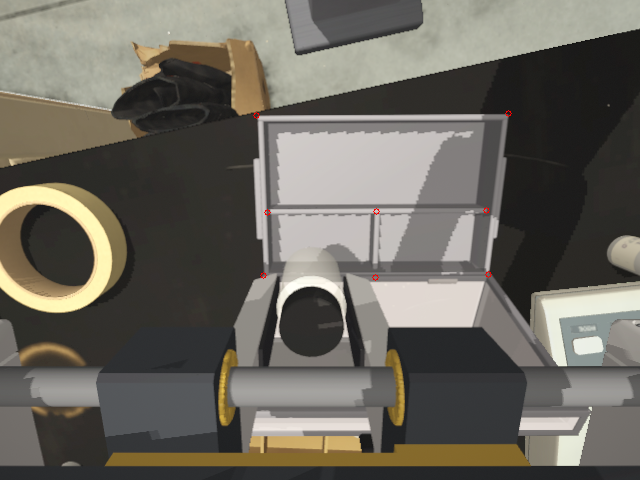

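The tray overlay matches to about a pixel, and the vial hangs upright over the right bay. Lowering it.

play_rows --rows '[[2.5,[0,0.3,-3],[0,0,0]],[2.5,[0,0.4,-5.5],[0,0,0]],[2.5,[0,0.4,-7],[0,0,0]],[2.5,[0,0.4,-8],[0,0,0]],[2.5,[0,0.4,-8.3],[0,0,0]],[2.5,[0,0.4,-8.5],[0,0,0]],[2.5,[0,0.4,-8.5],[0,0,0]]]'

```text
time: 5.17
tool_pos: [0.4909, -0.1842, 0.0362]
ee_rot: [-3.141, 0.001, 2.947]
wrist_force: [-1.2, 0.5, -0.2]
width: 0.0324
```

play_rows --rows '[[2.5,[0,0,-0.1],[0,0,0]],[2.5,[0,0,-0.1],[0,0,0]],[5,[0,0,-0.1],[0,0,0]],[5,[0,0,-0.1],[0,0,0]],[5,[0,0,-0.1],[0,0,0]],[5,[0,0,0.5],[0,0,0]],[5,[0,0,3],[0,0,0]],[5,[0,0,7],[0,0,0]]]'

```text
time: 5.83
tool_pos: [0.4872, -0.1829, 0.102]
ee_rot: [3.139, -0.01, 2.947]
wrist_force: [1.0, -0.6, -0.2]
width: 0.05
```

play_rows --rows '[[7,[0,3,2],[0,0,0]],[7,[0,7,2],[0,0,0]],[7,[0,11,2],[0,0,0]],[7,[0,15,2],[0,0,0]],[7,[0,19,2],[0,0,0]],[7,[0,23,2],[0,0,0]],[7,[-0.2,27,2],[0,0,0]],[7,[-0.4,31,2],[0,0,0]]]'

```text
time: 6.5
tool_pos: [0.4861, 0.1274, 0.1264]
ee_rot: [3.141, 0.001, 2.947]
wrist_force: [0.4, 0.3, -0.0]
width: 0.07
```

play_rows --rows '[[7,[-0.4,4,0],[0,0,0]],[7,[-0.4,8,0],[0,0,0]],[7,[-0.4,10,0],[0,0,0]],[7,[-0.4,10,0],[0,0,0]]]'

```text
time: 6.83
tool_pos: [0.4818, 0.2296, 0.126]
ee_rot: [3.139, 0.0, 2.952]
wrist_force: [-0.2, -0.6, 0.1]
width: 0.0699
```

```bash
python3 - <<'E'
from h import *
np.set_printoptions(precision=4,suppress=True)
s,t=look('w3.png')
h=cv2.cvtColor(s['pixels'],cv2.COLOR_RGB2GRAY)
for r in silhouettes('wrist','tall_vial_1_mid'):
    p=r['point'];m=r['mask'];ys,xs=np.where(m); print(r['confidence'],p,m.sum(),xs.min(),xs.max(),ys.min(),ys.max(),atz(s,[[p[1],p[0]]],.04))
a=save('scene','s3.png')
im=cv2.vconcat([cv2.imread('pics/w3.png')[150:400,150:500],cv2.resize(cv2.imread('pics/s3.png')[230:400,280:420],(350,330))]) if 0 else None
x=cv2.resize(cv2.imread('pics/w3.png'),None,fx=.6,fy=.6); y=cv2.resize(cv2.imread('pics/s3.png')[230:400,270:430],(384,408))
c=np.zeros((408,768,3),np.uint8); c[:288,:384]=x; c[:,384:]=y; cv2.imwrite('pics/c3.png',c)
E
```

```text
6.8833 [0.482  0.2273 0.1259] [3.1415 0.0004 2.9507] tcp px [[306.1357 291.3384]]
0.74 [251.7, 313.4] 2323 291 336 220 284 [[0.4868 0.2309 0.04  ]]
```

View pics/c3.png

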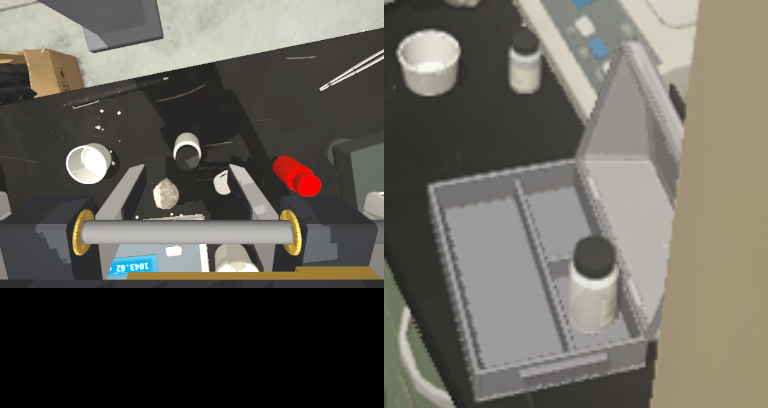

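Vial A stands upright in the right bay. Wrist view: vial B is centred at about (313,252), and the stone is clear of the fingers.

play_rows --rows '[[7,[0.2,0.3,-3],[0,0,0]],[7,[0.2,0.3,-6],[0,0,0]],[7,[0.2,0.3,-9],[0,0,0]],[7,[0.2,0.3,-9.5],[0,0,0]],[7,[0.2,0.3,-9.5],[0,0,0]],[3,[0.2,0.3,-9.5],[0,0,0]],[2.5,[0.2,0.3,-9.5],[0,0,0]],[2.5,[0.2,0.3,-9.5],[0,0,0]]]'

```text
time: 7.65
tool_pos: [0.4861, 0.2288, 0.0331]
ee_rot: [3.139, 0.004, 2.946]
wrist_force: [-0.2, -0.3, -0.4]
width: 0.0536
```

play_rows --rows '[[2.5,[0,0,0],[0,0,0]],[2.5,[0,0,0],[0,0,0]],[2.5,[0,0,0],[0,0,0]],[2.5,[0,0,0],[0,0,0]]]'

```text
time: 7.98
tool_pos: [0.4847, 0.2289, 0.0313]
ee_rot: [3.141, 0.001, 2.947]
wrist_force: [-0.4, 0.4, 2.4]
width: 0.0327
```

play_rows --rows '[[2.5,[0,0,4],[0,0,0]],[2.5,[0,0,7.5],[0,0,0]],[2.5,[0,-3,9],[0,0,0]],[2.5,[0.2,-7,9],[0,0,0]],[2.5,[0.4,-11,9],[0,0,0]],[2.5,[0.7,-15,9],[0,0,0]],[2.5,[1,-19,9],[0,0,0]],[2.5,[1.3,-23,9],[0,0,0]]]'

```text
time: 8.65
tool_pos: [0.4969, -0.0031, 0.1205]
ee_rot: [3.142, 0.0, 2.947]
wrist_force: [0.4, 0.3, -0.2]
width: 0.0326
```

play_rows --rows '[[2.5,[0.4,-4,0],[0,0,0]],[2.5,[0.8,-8,0],[0,0,0]],[2.5,[1,-10.2,0],[0,0,0]],[2.5,[1,-10.2,-2],[0,0,0]],[2.5,[1,-10.2,-4],[0,0,0]]]'

```text
time: 9.07
tool_pos: [0.5084, -0.1057, 0.0813]
ee_rot: [-3.141, 0.003, 2.943]
wrist_force: [-0.2, 0.3, -0.9]
width: 0.0326
```

play_rows --rows '[[2.5,[0,0,-2],[0,0,0]],[2.5,[0,0,-3.5],[0,0,0]],[2.5,[0,0,-4.3],[0,0,0]],[2.5,[0,0,-4.6],[0,0,0]],[2.5,[0,0,-4.6],[0,0,0]],[2.5,[0,0,-4.6],[0,0,0]]]'

```text
time: 9.57
tool_pos: [0.5076, -0.1034, 0.0349]
ee_rot: [3.142, 0.001, 2.947]
wrist_force: [-0.1, 0.5, -0.2]
width: 0.0323
```

play_rows --rows '[[5,[0,0,0],[0,0,0]],[5,[0,0,0],[0,0,0]],[5,[0,0,0],[0,0,0]],[5,[0,0,0.5],[0,0,0]],[5,[0,0,3],[0,0,0]],[5,[0,0,7],[0,0,0]],[5,[0,0,9],[0,0,0]]]'

```text
time: 10.15
tool_pos: [0.5087, -0.1039, 0.1287]
ee_rot: [-3.141, 0.005, 2.947]
wrist_force: [0.8, -0.9, 1.4]
width: 0.0498
```

play_rows --rows '[[9,[-0.3,4,0],[0,0,0]],[9,[-0.8,8,0],[0,0,0]],[9,[-1.3,12,0],[0,0,0]],[9,[-1.8,16,0],[0,0,0]],[9,[-2.3,20,-1],[0,0,0]],[9,[-2.5,20.5,-2],[0,0,0]],[9,[-2.5,20.5,-2],[0,0,0]]]'

```text
time: 10.73
tool_pos: [0.4803, 0.1035, 0.1028]
ee_rot: [-3.141, -0.003, 2.952]
wrist_force: [-0.4, -1.0, -1.3]
width: 0.0896
```

```bash
python3 - <<'E'
from h import *
np.set_printoptions(precision=4,suppress=True)
s,t=look('w4.png')
for r in silhouettes('wrist','open_pot_mid'):
    p=r['point'];m=r['mask'];ys,xs=np.where(m); print(r['confidence'],p,m.sum(),xs.min(),xs.max(),ys.min(),ys.max(),atz(s,[[p[1],p[0]]],.02),atz(s,[[xs.min(),p[0]],[xs.max(),p[0]]],.034))
a=save('scene','s4.png')
x=cv2.resize(cv2.imread('pics/w4.png'),None,fx=.6,fy=.6); y=cv2.resize(cv2.imread('pics/s4.png')[230:400,270:430],(384,408))
c=np.zeros((408,768,3),np.uint8); c[:288,:384]=x; c[:,384:]=y; cv2.imwrite('pics/c4.png',c)
E
```

```text
10.7833 [0.4812 0.1019 0.1036] [-3.1402 -0.002   2.9493] tcp px [[307.7192 292.8697]]
0.92 [252.2, 304.0] 4068 268 339 218 290 [[0.4832 0.0979 0.02  ]] [[0.4744 0.0743 0.034 ]
 [0.4838 0.123  0.034 ]]
```

View pics/c4.png

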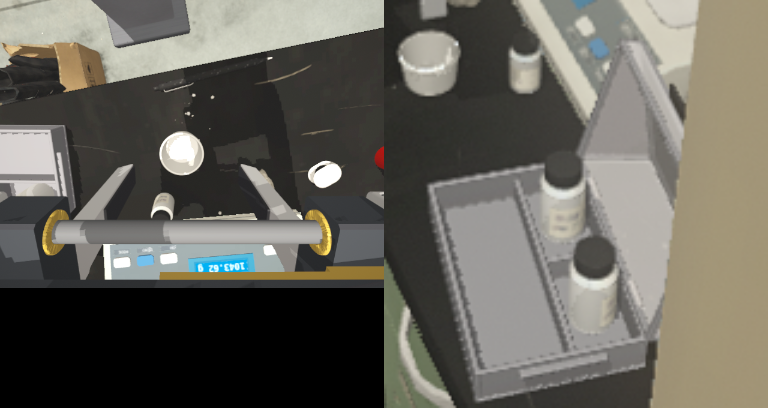

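Both vials stand upright in separate back bays. The pot at wrist (304,252) is in the gap; it measures (0.482, 0.098), as before. Grasping the pot.

play_rows --rows '[[9,[0.1,-0.3,-3],[0,0,0]],[9,[0.1,-0.3,-6],[0,0,0]],[9,[0.1,-0.3,-8.5],[0,0,0]],[9,[0.1,-0.3,-9.4],[0,0,0]],[9,[0.1,-0.3,-9.4],[0,0,0]],[5,[0.1,-0.3,-9.4],[0,0,0]],[4,[0.1,-0.3,-9.4],[0,0,0]],[4,[0.1,-0.3,-9.4],[0,0,0]]]'

```text
time: 11.55
tool_pos: [0.4852, 0.0984, 0.0128]
ee_rot: [3.14, 0.004, 2.946]
wrist_force: [-0.1, -0.4, 0.1]
width: 0.0734
```

play_rows --rows '[[4,[0,0,0],[0,0,0]],[4,[0,0,0],[0,0,0]],[4,[0,0,0],[0,0,0]],[4,[0,0,0],[0,0,0]]]'

```text
time: 11.88
tool_pos: [0.4837, 0.0986, 0.0111]
ee_rot: [3.141, 0.001, 2.947]
wrist_force: [-0.3, -0.4, 2.3]
width: 0.0502
```

play_rows --rows '[[4,[0,0,4],[0,0,0]],[4,[0,0,7],[0,0,0]],[4,[-1,-3,8],[0,0,0]],[4,[-2,-7,8],[0,0,0]],[4,[-3,-11,8],[0,0,0]],[4,[-4.1,-15,8],[0,0,0]],[4,[-4.1,-19,8],[0,0,0]],[4,[-4.1,-23.4,8],[0,0,0]]]'

```text
time: 12.55
tool_pos: [0.4415, -0.1344, 0.0908]
ee_rot: [3.141, 0.001, 2.948]
wrist_force: [0.7, 0.3, -0.2]
width: 0.0497
```

play_rows --rows '[[4,[0,0,0],[0,0,0]],[4,[0,0,-1],[0,0,0]]]'

```text
time: 12.72
tool_pos: [0.4435, -0.1356, 0.0821]
ee_rot: [-3.141, 0.004, 2.942]
wrist_force: [1.0, 1.4, 0.1]
width: 0.0502
```

```bash
python3 - <<'E'
from h import *
np.set_printoptions(precision=4,suppress=True)
s,t=look('w5.png'); print(get_obs()['width'])
d=t-[.4665,-.1407,0]; c,q=np.cos(.195),-np.sin(.195); print('tray xy',c*d[0]+q*d[1],-q*d[0]+c*d[1])
E
```

```text
12.7667 [ 0.4415 -0.1332  0.0786] [ 3.1403 -0.0018  2.9446] tcp px [[314.1362 283.3653]]
0.05002131532257334
tray xy -0.025975987796051793 0.002524023521499087
```

View pics/w5.png

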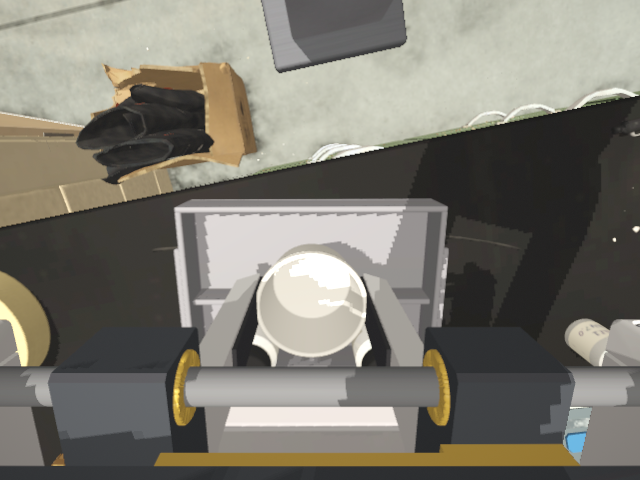

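The pot is held level, centred at (312,303) over the front bay. Lowering it.

play_rows --rows '[[4,[0.1,-0.2,-3],[0,0,0]],[4,[0.1,-0.2,-5],[0,0,0]],[4,[0.1,-0.2,-6.2],[0,0,0]],[4,[0.1,-0.2,-6.5],[0,0,0]],[4,[0.1,-0.2,-6.6],[0,0,0]],[4,[0.1,-0.2,-6.6],[0,0,0]],[4,[0.1,-0.2,-6.6],[0,0,0]]]'

```text
time: 13.35
tool_pos: [0.4435, -0.1342, 0.0146]
ee_rot: [3.141, 0.0, 2.948]
wrist_force: [0.3, 0.0, 0.1]
width: 0.0501
```

play_rows --rows '[[6.5,[0,0,0],[0,0,0]],[6.5,[0,0,0],[0,0,0]],[6.5,[0,0,0],[0,0,0]],[6.5,[0,0,0],[0,0,0]],[6.5,[0,0,2],[0,0,0]],[6.5,[0,0,6],[0,0,0]],[6.5,[0,0,10],[0,0,0]],[6.5,[0,0,14],[0,0,0]]]'

```text
time: 14.02
tool_pos: [0.4426, -0.1349, 0.1557]
ee_rot: [3.141, -0.001, 2.947]
wrist_force: [1.3, -0.7, -0.1]
width: 0.0649
```

```bash
python3 - <<'E'
from h import *
np.set_printoptions(precision=4,suppress=True)
s,t=look('w6.png'); a=save('scene','s6.png')
x=cv2.resize(cv2.imread('pics/w6.png'),None,fx=.6,fy=.6); y=cv2.resize(cv2.imread('pics/s6.png')[230:400,270:430],(384,408))
c=np.zeros((408,768,3),np.uint8); c[:288,:384]=x; c[:,384:]=y; cv2.imwrite('pics/c6.png',c)
E
```

```text
14.0667 [ 0.4474 -0.137   0.1657] [-3.1381  0.0156  2.9466] tcp px [[308.1154 307.4001]]
```

View pics/c6.png

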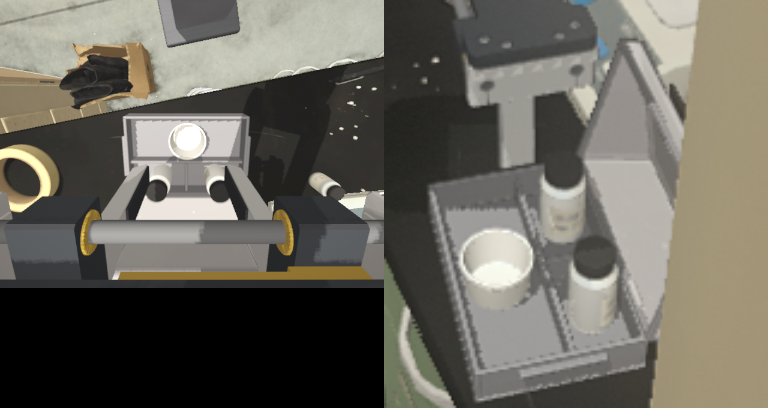

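All three stand upright in their places. Next is the hood: estimating its angle and the tip path.

```bash
python3 - <<'E'
from h import *
np.set_printoptions(precision=4,suppress=True)
import pickle
S=pickle.load(open('S0.pkl','rb')); c,q=np.cos(-.195),np.sin(-.195)
def Wd(P): P=np.array(P); return np.array([.4665+c*P[0]-q*P[1],-.1407+q*P[0]+c*P[1],P[2]])
def rot(x,z,f): return .057+x*np.cos(f)+z*np.sin(f), .034-x*np.sin(f)+z*np.cos(f)
for f in np.arange(1.2,1.95,.1):
    x,z=rot(-.116,.018,f); tx,tz=rot(-.124,.018,f); print(round(f,1),'edge',x,z,'tab z',tz,proj(S['scene'],[Wd([x,.086,z])]),proj(S['top'],[Wd([x,.086,z]),Wd([x,-.086,z])]).ravel()) 
o=get_obs()['tool_pos'];print(o)
print('path TCP world for phi')
for f in [1.7,1.6,1.5,1.4,1.3,1.2,1.1,1,.9,.8,.7,.6,.5,.4,.3,.2,.1,0]:
    x,z=rot(-.108,.022,f); print(f,Wd([x+.008,0,z]), 'tray',x+.008,z)
print(Wd([-.058,0,.0557]))
E
```

```text
1.2 edge 0.03174320402811593 0.1486389735527784 tab z 0.1560952862405162 [[337.8264 249.558 ]] [365.0584 250.029  442.1076 263.2802]
1.3 edge 0.04331418321705734 0.15058772842363696 tab z 0.1582961939069745 [[344.4457 247.6292]] [365.9926 244.8085 443.1052 258.0603]
1.4 edge 0.05502190656336435 0.15137157725086572 tab z 0.15925517509077342 [[351.1084 246.2168]] [366.8732 239.565  443.9545 252.801 ]
1.5 edge 0.06674939436541948 0.15098268807608897 tab z 0.1589626479689214 [[357.7304 245.3358]] [367.6884 234.37   444.6441 247.5741]
1.6 edge 0.07837946944169662 0.1494249465513914 tab z 0.15742153537572343 [[364.2292 244.9928]] [368.4275 229.2937 445.1655 242.4505]
1.7 edge 0.08979592792642534 0.1467139171151669 tab z 0.15464723559878663 [[370.5256 245.1864]] [369.081  224.4036 445.5129 237.4984]
1.8 edge 0.10088470034020566 0.14287668747739507 tab z 0.15066746852442062 [[376.5452 245.9072]] [369.6412 219.7626 445.6839 232.7818]
1.9 edge 0.11153499133453992 0.137951597968197 tab z 0.1455219986696963 [[382.2193 247.1385]] [370.1023 215.4282 445.6787 228.3593]
[ 0.4475 -0.1371  0.1629]
pat
[... 675 characters left out ...]
.13227472554172282
0.8 [ 0.4719 -0.1418  0.1268] tray 0.0055375093902956425 0.1268020054227861
0.7 [ 0.4631 -0.14    0.1204] tray -0.003430167107495552 0.12040203834192938
0.6 [ 0.455  -0.1384  0.1131] tray -0.011714111995554478 0.11313877065467674
0.5 [ 0.4476 -0.137   0.1051] tray -0.01923155483486779 0.10508477453084214
0.4 [ 0.4411 -0.1357  0.0963] tray -0.025907383821521274 0.09632052283739773
0.3 [ 0.4354 -0.1346  0.0869] tray -0.03167489627901597 0.086933585080188
0.2 [ 0.4307 -0.1336  0.077 ] tray -0.03647646512936275 0.07701775243837393
0.1 [ 0.427  -0.1329  0.0667] tray -0.040264114683796565 0.06667210063397401
0 [ 0.4243 -0.1324  0.056 ] tray -0.043 0.056
[ 0.4096 -0.1295  0.0557]
```

Hood angle is about 1.75 rad. Next I raise the tool, close the fingers and go behind the tab.

play_rows --rows '[[0,[0,0,3],[0,0,0]],[0,[0,0,7],[0,0,0]],[0,[2,-0.4,7],[0,0,0]],[0,[5,-1,7],[0,0,0]],[0,[8,-1.6,7],[0,0,0]],[0,[11,-2.2,7],[0,0,0]],[0,[14.5,-2.8,7],[0,0,0]],[0,[14.5,-2.8,7],[0,0,0]]]'

```text
time: 14.78
tool_pos: [0.5921, -0.164, 0.2189]
ee_rot: [3.14, -0.005, 2.947]
wrist_force: [-0.5, -0.9, -2.1]
width: 0.0153
```

play_rows --rows '[[0,[0,0,0],[0,0,0]],[0,[0,0,0],[0,0,0]]]'

```text
time: 14.95
tool_pos: [0.5877, -0.163, 0.2235]
ee_rot: [3.141, -0.002, 2.947]
wrist_force: [-0.6, -0.2, 0.3]
width: 0.0021
```

```bash
python3 - <<'E'
from h import *
np.set_printoptions(precision=4,suppress=True)
a=save('top','t7.png'); b=save('scene','s7.png'); o=get_obs(); print(o['tool_pos'],o['wrist_force'],o['width'])
y=cv2.resize(a['pixels'][180:320,330:470,::-1],(400,400)); x=cv2.resize(b['pixels'][200:400,260:430,::-1],(340,400))
cv2.imwrite('pics/c7.png',np.hstack([y,x]))
E
```

```text
[ 0.5875 -0.163   0.2253] [-0.2687  0.6949 -0.2596] 7.990315300587629e-05
```

View pics/c7.png

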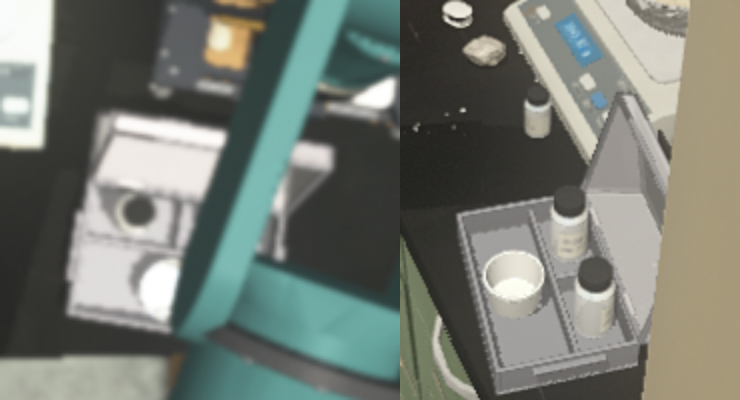

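The hood is still open and the tip is behind the tab. Descending.

play_rows --rows '[[0,[0.5,-0.1,0],[0,0,0]],[0,[0.5,-0.1,-2],[0,0,0]],[0,[0.5,-0.1,-4],[0,0,0]],[0,[0.5,-0.1,-6],[0,0,0]],[0,[0.5,-0.1,-8],[0,0,0]],[0,[0.5,-0.1,-8.8],[0,0,0]],[0,[0.5,-0.1,-8.8],[0,0,0]]]'

```text
time: 15.63
tool_pos: [0.5916, -0.1636, 0.1345]
ee_rot: [3.141, -0.004, 2.947]
wrist_force: [-0.7, 0.7, 0.3]
width: 0.0002
```

play_rows --rows '[[0,[-1,0.2,0],[0,0,0]],[0,[-1.9,0.3,0],[0,0,0]],[0,[-2.7,0.4,0],[0,0,0]],[0,[-3.7,0.6,0.2],[0,0,0]],[0,[-4.8,0.8,0.4],[0,0,0]],[0,[-5.8,1.0,0.5],[0,0,0]],[0,[-6.9,1.2,0.5],[0,0,0]],[0,[-8,1.4,0.4],[0,0,0]]]'

```text
time: 16.3
tool_pos: [0.5163, -0.1504, 0.1464]
ee_rot: [-3.141, 0.013, 2.947]
wrist_force: [1.6, 1.3, 6.4]
width: 0.0003
```

play_rows --rows '[[0,[-1.1,0.2,-0.3],[0,0,0]],[0,[-2.1,0.4,-0.6],[0,0,0]],[0,[-3.1,0.6,-1.0],[0,0,0]],[0,[-4,0.8,-1.6],[0,0,0]]]'

```text
time: 16.63
tool_pos: [0.4746, -0.1428, 0.1296]
ee_rot: [-3.14, 0.009, 2.947]
wrist_force: [-0.6, 0.1, 7.0]
width: 0.0002
```

```bash
python3 - <<'E'
from h import *
np.set_printoptions(precision=4,suppress=True)
b=save('scene','s8.png'); o=get_obs(); print(o['tool_pos'],o['wrist_force'],o['width'])
cv2.imwrite('pics/c8.png',cv2.resize(b['pixels'][200:400,260:430,::-1],(510,600)))
E
```

```text
[ 0.4722 -0.1421  0.1275] [-2.4362  0.2866  4.5684] 0.0005820188616597026
```

View pics/c8.png

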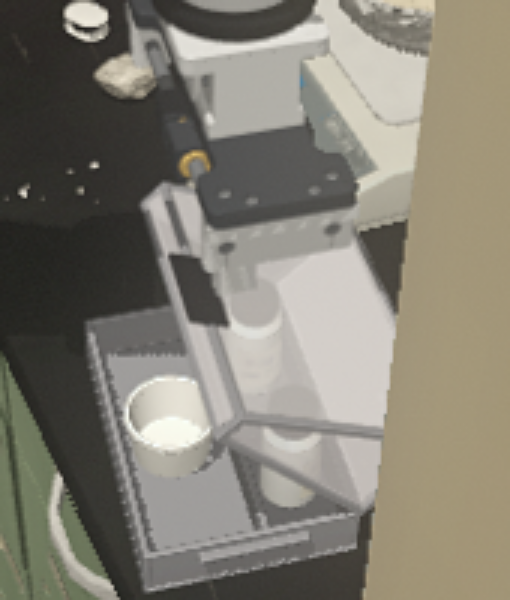

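About 0.8 rad left, with the tip resting on the panel beside the black tab. Continuing down.

play_rows --rows '[[0,[-0.9,0.2,-0.6],[0,0,0]],[0,[-1.7,0.3,-1.3],[0,0,0]],[0,[-2.4,0.5,-2.1],[0,0,0]],[0,[-3.1,0.6,-3.0],[0,0,0]],[0,[-3.9,0.8,-3.9],[0,0,0]],[0,[-4.7,0.9,-4.7],[0,0,0]],[0,[-5.2,1.0,-5.2],[0,0,0]],[0,[-5.5,1.1,-5.7],[0,0,0]]]'

```text
time: 17.35
tool_pos: [0.4187, -0.1316, 0.0688]
ee_rot: [-3.141, 0.003, 2.947]
wrist_force: [0.5, 0.2, 1.8]
width: 0.0004
```

play_rows --rows '[[0,[-0.3,0.05,-0.3],[0,0,0]],[0,[-0.5,0.1,-0.6],[0,0,0]],[0,[-0.5,0.1,-0.8],[0,0,0]],[0,[-0.5,0.1,-1],[0,0,0]],[0,[-0.5,0.1,-1],[0,0,0]]]'

```text
time: 17.77
tool_pos: [0.4131, -0.1302, 0.0585]
ee_rot: [-3.141, -0.001, 2.947]
wrist_force: [-4.4, 0.3, 8.2]
width: 0.0006
```

play_rows --rows '[[0,[0,0,-0.2],[0,0,0]],[0,[0,0,-0.3],[0,0,0]],[0,[0,0,-0.4],[0,0,0]],[0,[0,0,-0.4],[0,0,0]]]'

```text
time: 18.1
tool_pos: [0.4132, -0.1303, 0.0578]
ee_rot: [-3.141, -0.001, 2.947]
wrist_force: [-10.1, 3.3, 23.2]
width: 0.0008
```

Force jumped to 23 N with under 1 mm of travel, so the hood is on its stop. Now I back off and check with the pictures numerically.

play_rows --rows '[[0,[0,0,0.5],[0,0,0]],[0,[0,0,2],[0,0,0]],[0,[-1,0,5],[0,0,0]],[0,[-2,2,9],[0,0,0]],[0,[-3,6,12],[0,0,0]],[0,[-4,10,14],[0,0,0]],[0,[-5,14,14],[0,0,0]],[0,[-6,18,14],[0,0,0]]]'

```text
time: 18.77
tool_pos: [0.3574, 0.0369, 0.1953]
ee_rot: [3.141, 0.004, 2.945]
wrist_force: [0.8, 0.9, 0.0]
width: 0.0007
```

play_rows --rows '[[0,[-2,4,0],[0,0,0]],[0,[-4,8,0],[0,0,0]],[0,[-6,12,0],[0,0,0]],[0,[-6,12,0],[0,0,0]]]'

```text
time: 19.1
tool_pos: [0.2939, 0.1602, 0.193]
ee_rot: [3.139, -0.002, 2.955]
wrist_force: [-0.3, -1.0, 0.2]
width: 0.0007
```

```bash
python3 - <<'E'
from h import *
np.set_printoptions(precision=4,suppress=True)
from scipy.optimize import least_squares
c,q=np.cos(-.195),np.sin(-.195)
def Wd(P): P=np.array(P); return np.array([.4665+c*P[0]-q*P[1],-.1407+q*P[0]+c*P[1],P[2]])
def rot(x,z,f): return .057+x*np.cos(f)+z*np.sin(f), .034-x*np.sin(f)+z*np.cos(f)
o=get_obs(); print(o['tool_pos'],o['wrist_force'])
for n in('scene','top'):
    s=save(n,n+'9.png'); g=s['pixels'].astype(int).sum(2)
    for l in ('hood','tall_vial_1_mid','open_pot_mid','short_vial_mid','stone'):
        for r in silhouettes(n,l)[:3]:
            p=r['point']; ys,xs=np.where(r['mask']); print(n,l,round(r['confidence'],2),np.round(p,1),xs.min(),xs.max(),ys.min(),ys.max())
    # dark tab centroid near expected for several angles
    e=proj(s,[Wd([*(lambda a:(a[0],0,a[1]))(rot(-.122,.0165,f))]) for f in (0,.05,.1,.2)]); print('tab exp',e.ravel())
    u,v=np.round(e[0]).astype(int); print(g[v-10:v+11:1,u-10:u+11:2]//3)
E
```

```text
[0.2939 0.1602 0.193 ] [-0.2914 -0.9685  0.1736]
scene hood 0.75 [331.7 335.1] 288 382 269 385
scene open_pot_mid 0.48 [338.3 335. ] 288 382 270 396
scene short_vial_mid 0.53 [253.8 328.9] 322 335 243 268
scene stone 0.48 [225.9 299.6] 293 312 219 233
tab exp [293.6152 336.6426 294.0459 334.1266 294.6633 331.5769 296.4605 326.4039]
[[ 56  56  64  65  65  66  69  67  84 208 203]
 [ 57  56  64  64  65  67  68  67  61 210 202]
 [ 55  56  64  65  67  67  67  67  62 204 202]
 [ 55  57  64  64  64  66  68  68  64 157 209]
 [ 54  57  70  64  65  65  68  67  67 158 220]
 [ 54  57  59  64  65  66  68  67  68 137 217]
 [ 55  56  58  64  65  67  68  68  68 114 217]
 [ 56  56  57  63  65  65  66  67  68  86 218]
 [ 55  58  58  64  64  66  67  67  69  68 220]
 [ 56  56  56  66  64  65  65  67  68  60 216]
 [ 54  58  56  64  63  63  68  67  68  64 190]
 [ 54  55  58  63  64  65  66  68  68  65 167]
 [ 56  55  57  64  66  66  66  67  68  65 151]
 [ 56  55  56  64  66  66  67  68  67  66 136]
 [ 57  55  57  60  66  66  65  67  68  67  88]
 [ 54  57  55  59  66  66  64  68  66  69  86]
 [ 54  55  58 
[... 734 characters left out ...]
  66  61  61  61  62  64  69  76  87 117]
 [ 75  62  61  61  61  62  62  62  62  65  95]
 [ 58  61  60  61  61  61  61  61  62  62  98]
 [ 56  60  61  60  61  61  61  61  61  62  93]
 [ 57  60  60  60  60  61  61  61  61  61  75]
 [ 55  58  58  59  60  60  60  60  61  60  62]
 [ 53  55  55  57  58  58  60  60  60  60  57]
 [ 52  53  53  55  55  56  58  59  59  59  57]
 [ 52  53  54  54  54  55  57  56  58  59  59]
 [ 58  59  57  56  54  55  60  60  60  67  77]
 [ 88  88  82  76  66  61  67  65  66  82 100]
 [126 125 117 108  88  70  71  67  69  89 111]
 [141 142 135 126 102  77  71  67  70  90 112]
 [144 147 144 135 109  79  70  67  70  90 112]
 [145 151 149 138 111  80  70  66  69  90 112]]
```

```bash
python3 - <<'E'
from h import *
np.set_printoptions(precision=1,suppress=True)
c,q=np.cos(-.195),np.sin(-.195)
def Wd(P): return np.array([.4665+c*P[0]-q*P[1],-.1407+q*P[0]+c*P[1],P[2]])
def rot(x,z,f): return .057+x*np.cos(f)+z*np.sin(f), .034-x*np.sin(f)+z*np.cos(f)
s=snapshot('scene'); g=s['pixels'].astype(int).sum(2)//3
for f in (0,.05,.1,.15):
    out=[]
    for x,z,y in ((-.116,.018,-.025),(-.116,.018,.025),(-.129,.013,-.025),(-.116,.018,.086),(-.116,.018,-.086),(0,.067,.086)):
        a,b=rot(x,z,f); out.append(proj(s,[Wd([a,y,b])])[0])
    print(f,np.array(out).ravel())
d=(g<75)&(g>58); w=g[310:362,284:312]
print('\n'.join(''.join('#' if 58<=x<76 else '.' if x<58 else 'o' for x in r)+str(310+i) for i,r in enumerate(w)))
E
```

```text
0 [300.1 347.2 294.3 324.1 292.4 350.7 287.8 298.7 308.1 378.4 351.3 267.9]
0.05 [300.7 344.8 294.8 321.7 292.7 348.  288.2 296.3 308.6 376.  353.1 267.6]
0.1 [301.4 342.3 295.4 319.3 293.2 345.4 288.8 293.9 309.4 373.5 354.9 267.4]
0.15 [302.2 339.8 296.2 316.8 293.9 342.7 289.6 291.5 310.4 371.  356.7 267.3]
....oooooooooooooooooooooooo310
....#ooooooooooooooooooooooo311
....#ooooooooooooooooooooooo312
....#ooooooooooooooooooooooo313
....#ooooooooooooooooooooooo314
....#ooooooooooooooooooooooo315
....#ooooooooooooooooooooooo316
....#ooooooooooooooooooooooo317
....#ooooooooooooooooooooooo318
..#.#ooooooooooooooooooooooo319
....##oooooooooooooooooooooo320
.....#oooooooooooooooooooooo321
..#..ooooooooo.ooooooooooooo322
.....#oooooo###ooooooooooooo323
..#..##o########oooooooooooo324
....##.#########oooooooooooo325
...#############oooooooooooo326
...#############oooooooooooo327
...##############ooooooooooo328
....#############ooooooooooo329
.#.##############ooooooooooo330
...##############ooooooooooo331
....##############oooooooooo332
....##############oooooooooo333
.....#############oo
[... 175 characters left out ...]
..###############oooooooo340
.....###############oooooooo341
......##############oooooooo342
......##############.ooooooo343
......##############oooooooo344
.......###########oooooooooo345
.....#..#######ooooooooooooo346
.......########ooooooooooooo347
.......#######oooooooooooooo348
........##..#ooooooooooooooo349
.......##..##ooooooooooooooo350
.........##.#ooooooooooooooo351
.........#.##ooooooooooooooo352
........#.####oooooooooooooo353
......#.#.#.##oooooooooooooo354
........##.###oooooooooooooo355
.........#..###ooooooooooooo356
......#..######ooooooooooooo357
.....#..####.##ooooooooooooo358
...........####ooooooooooooo359
............###ooooooooooooo360
............#..#oooooooooooo361
```

```bash
python3 -c "
from bench import *
print(close_job())"
```

```text
the job is handed in; nothing more can be done
None
```

I placed both tall vials upright in the back row, one per bay, then the open pot upright in the front bay. I then swung the hood down gently and handed the job in at about 19 s. No verdict was reported.

**What my last checks showed**
- **Vials and pot:** pictures taken after each placing, and another with the hood about half shut, showed all three upright in their bays. With the hood closed, the networks no longer picked out the vials or the pot through it, so I have no later check of them.
- **Hood:** it stopped hard, with the force rising to 23 N in under 1 mm of travel. The fingertip was within about 1 mm of the height worked out for a closed hood.
- **Hood in the pictures:** the tab appeared 1 to 3 pixels off its expected closed position. That is close to the calibration error, but could also mean the hood sits up to about 0.03–0.06 rad open; the limit is 0.05. I trusted the hard stop.
- **Short vial and stone:** they were at the same pixels as at the start, to within about 1 to 4 pixels.
- **Arm:** it was clear of everything at hand-in, with the force reading about 1 N, within its usual noise.

**One disagreement on the way:** the overhead and wrist cameras differed by about 10 mm on the first vial's sideways position. The wide jaw opening absorbed this, and the grasp was normal.

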